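# Square a carton into the label station and print

### The job

Without gripping or lifting it, push the red carton with the yellow band along the counter into the corner of the labelling station until it sits flush against both metal fences. Then press the green button on the station's printer all the way down and let it go. Leave the other goods on the counter where they stand.

Things in the scene. Friction and masses are not known exactly. Their poses are not given: they have to be found in the camera images.
- carton: the task's carton: a closed red box with a yellow band round it, 100 mm (its x) by 120 mm (its y) by 70 mm high, about 0.35 kg (varies), standing loose on the counter; origin at the centre of its underside, z up. Its +x face goes to the back fence and its +y face to the side fence; it starts up to 0.35 rad askew of the station
- station: the labelling station, fixed to the counter: two aluminium fences forming a corner, and a white printer. Origin on the counter, exactly where the centre of the carton's underside lies when it is flush with both fences (a yellow mark on the counter shows the spot); the carton's axes then match the station's. x points at the back fence, y at the side fence, z up
- back_fence (a point): point on the back fence's inner face, on the counter: station x = +50 mm, y = 0. The fence is 8 mm thick, 30 mm high and runs along station y from +68 to -332 mm, with feet 4 mm high behind it. The carton starts in front of it, centre at station x -130 to -70 mm, y -270 to -130 mm, with free counter between
- side_fence (a point): point on the side fence's inner face, on the counter: station x = 0, y = +60 mm. The fence is 8 mm thick, 30 mm high and runs along station x from +58 to -92 mm
- printer (a point): middle of the white printer's top, 75 mm up. The printer fills station x -100 to +70 mm and y +80 to +210 mm; its grey back part (station x over +15 mm) is 87 mm high
- print_button_top (a point): centre of the top of the round green push button (32 mm across) that stands on the printer; it is pressed straight down
- print_button (a joint): travel of the green button in m: 0 is up, 0.006 is fully down; a spring brings it back up, fully down takes 5 N
- blue_carton: bystander: blue carton with a white band, 100 x 120 x 70 mm, away to the right; origin at the centre of its underside
- jar: bystander: amber glass jar with a brass lid, 68 mm across, 100 mm high, in front of the printer; origin at the centre of its underside
- tin: bystander: steel tin with a green label, 74 mm across, 90 mm high, near right; origin at the centre of its underside
- bottle_a: bystander: clear bottle with a blue cap, 64 mm across, 200 mm high, left of the printer; origin at the centre of its underside
- bottle_b: bystander: green bottle with a red cap, 64 mm across, 190 mm high, left of the printer; origin at the centre of its underside
- tape: bystander: roll of brown tape lying flat, 84 mm across, 45 mm high, near left or far right; origin at the centre of its underside
- small_tin: bystander: tin with a yellow label, 60 mm across, 60 mm high, near left or far right; origin at the centre of its underside
There are look-alikes about, which are no part of the job. Of the things like the carton, leave any that is purple or turquoise; of the rest the larger one is meant.

How it is judged:
By the outcome, as a careful person would: the job done as asked, in the order asked, and still so for the second after the job is handed in, with the robot touching nothing.
It also fails if it takes over 64 s, if anything falls off the work surface, if the arm or the gripper's body presses on something with over 40 N, if the wrist force passes 120 N, or if a joint passes its speed limit or range.

### The arm

A 6-joint arm with a two-finger parallel gripper is mounted at the origin on the work surface. World frame = base frame: x ahead of the robot, y to its left, z up, the work surface at z = 0. Lengths are in m, angles in degrees, forces in N, time in s.
With the tool pointing down it reaches from about 0.35 to 0.875 m from the base axis. Payload 4.2 kg.
Tool frame: the origin (TCP) lies midway between the tips of the shut fingers; the grasp point (between the pads) lies 19 mm behind it; z points along the fingers, y is the line along which they close (so a half turn about z gives the same grasp; the last joint's range is limited). The gripper opens to 87 mm and grips with 3 to 60 N. Pads are 19 mm wide; open, the fingers measure 117 mm over their backs; the gripper's body (75 mm by 190 mm) begins 51 mm behind the grasp point.
Start: joints at [-56.287, 22.042, 0.453, 0, -68.411, -14.817], TCP at [0.202, -0.591, 0.196] pointing down, gripper open.
Joint ranges: [-179.83, 179.83], [-69.29, 118.12], [-61.27, 80.66], [-181.25, 117.63], [-171.15, -9.14], [-177.46, 177.46]. Speed limits (degrees/s): [159.86, 159.86, 180, 180, 180, 180].

### API

Orientations are given as a 3x3 rotation matrix whose columns are the frame's x, y, z axes.
In Python, from station import r, cams gives the robot as it stands.
- The arm moves only by the tool play_rows, never from a script. Its argument "commands" is text: rows parted by semicolons, each of 6 numbers parted by spaces: the shift along the world's x, y, z normalised to -1 to 1, where 1 is 30 mm, then the turn, a rotation vector about the world's x, y, z normalised to -1 to 1, where 1 is 0.15 rad. A call has 1 to 20 rows; each row shifts and turns the commanded pose from where the row before left it; what a row does not reach is not made up. A row lasts 1/10 s, in which the tool goes at most 50 mm and 8.59 degrees, less where a joint would pass 70% of its speed; a pose out of reach is approached as far as the arm can. A call with a number of a shift or a turn outside -1 to 1 is refused whole. A call with a gripper value outside its range is refused whole. "grip" is the finger opening in mm, from 0 to 87, set as the call begins (left out, the last holds). The fingers move at their own pace and stop on an object; the grip force is fixed at half the most. Time passes only in rows, so rows that do not move let the fingers close. It gives the time, the measured TCP pose, the force, the opening and the grip force at its end, in the units of the state.
- r.sense(): the state, without advancing time (a new reading comes with each control period).
- cams.capture(name): name is "scene" or "side" or "wrist"; returns (picture, depth): 420x560x3 uint8, blue, green, red; 420x560 float32, m along the optical axis (not along the pixel's ray), 0 where there is no reading.
- cams.camera_info(name): a dict with "mtx" (3x3 intrinsics, pixels), "k1" (the pictures are not rectified: a ray, as slopes to the right and down, at radius r is drawn at 1 + k1 r^2 times it, then the intrinsics apply), "R" (3x3) and "t" (3): a world point X has camera coordinates R X + t. Camera axes: x right, y down, z forward; pixel columns grow to the right and rows downward; lengths in m; the calibration is good to about 2 mm. A picture is of the moment at which its call begins: read the wrist's pose just before it. camera_info takes no time and is no camera call; for the wrist camera it gives the pose at the moment of the call.
- r.finish_job(): hands the job in; it is judged then, once.
The state is a dict: "time_s": time; "joints": joint angles; "joint_velocities": joint speeds; "effort": joint torques, N m; "tcp_pos": TCP position; "ee_rot": TCP orientation; "wrist_force": force on the tool from outside, world axes, zero at the start; "moment": the same for the moment, N m; "gripper_width": opening from 0.0 (shut) to 1.0 (fully open); "gripper_force": force on a finger pad.
Only numpy, scipy, OpenCV 4.12 (cv2) and the standard library are available. Lean on these libraries where they do the work, as an engineer would, in place of code of your own. Each camera call takes 0.05 s, during which the arm holds its last target. There are 200 camera calls.

## Working session

There is one attempt and no reset: what is moved stays moved. The work goes in short steps, Python scripts to look and compute and a tool call to move; the robot and the scene stay as the last step left them, time stands still between calls to the robot, and variables do not carry over. Pictures are saved under pics/ and viewed, at most 13 in all, crops included, and the job is handed in when it is done.

Besides the shell and the picture viewer there is one more tool, called in YAML: its name, and indented under it one key for each argument. play_rows: Moves the arm, as the interface text tells. Scaled input: -1 to 1 covers 30 mm each way for a shift and 0.15 rad each way for a turn. Its arguments: {"type":"object","properties":{"commands":{"type":"string"},"grip":{"type":"number"}},"required":["commands"]}

```bash
ls; mkdir -p pics; python3 - <<'E'
from station import r,cams
import cv2,numpy as np
s=r.sense();print(s['time_s'],s['tcp_pos'],s['ee_rot'],s['gripper_width'])
for n in('scene','side'):
    im,d=cams.capture(n);cv2.imwrite(f'pics/{n}0.png',im);np.savez(f'pics/{n}0.npz',im=im,d=d)
    i=cams.camera_info(n);print(n,i['mtx'],i['k1'],-np.array(i['R']).T@i['t'],i['R'][2])
E
```

```text
pics
0.0 [ 0.20220457 -0.59069261  0.19496026] [[-9.46152603e-01 -3.23719885e-01 -8.28727269e-04]
 [-3.23720919e-01  9.46150477e-01  2.01031535e-03]
 [ 1.33321645e-04  2.17034146e-03 -9.99997636e-01]] 1.0008505062471764
scene [[406.44234368   0.         278.34052707]
 [  0.         406.44234368 209.35616745]
 [  0.           0.           1.        ]] -0.11727582196429188 [ 1.01023399 -0.29513737  1.03606718] [-0.43782048  0.23501729 -0.86780188]
side [[402.95698851   0.         282.59528165]
 [  0.         402.95698851 210.97023278]
 [  0.           0.           1.        ]] -0.0690340002988153 [-0.08559487  0.75739771  0.78043944] [ 0.5063677  -0.65227939 -0.56402424]
```

View pics/scene0.png

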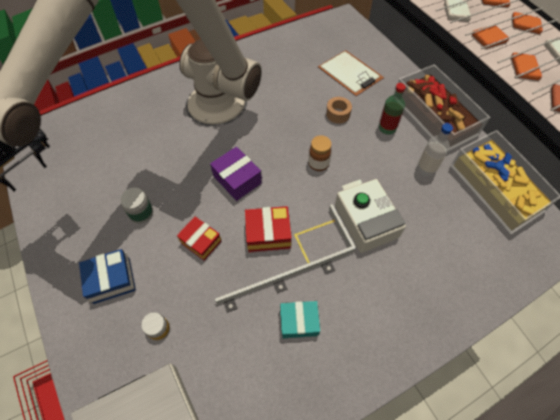

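View pics/side0.png

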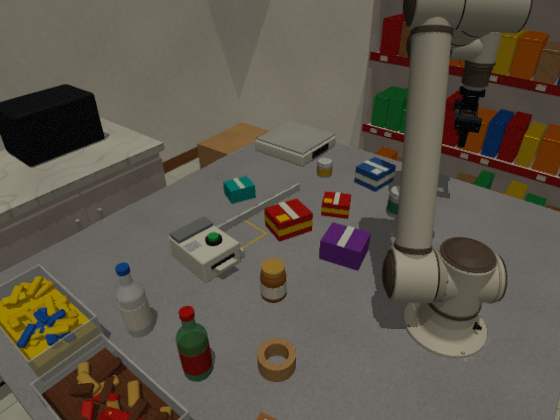

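The scene view shows the large red carton at (268,228), with a smaller red look-alike at (200,238). The station mark is at (325,243), the back fence runs from (218,300) to (352,248), and the green button is at (362,199). I'll measure these next.

```bash
cat > h.py <<'E'
import numpy as np,cv2
def rays(i,uv):
    K=np.array(i['mtx'])
    p=cv2.undistortPoints(np.float64(uv).reshape(-1,1,2),K,np.array([i['k1'],0,0,0.]),None,None).reshape(-1,2)
    return np.c_[p,np.ones(len(p))]
def cam(i): return np.array(i['R']),np.array(i['t']).ravel()
def plane(i,uv,z):
    R,t=cam(i);c=-R.T@t;d=rays(i,uv)@R
    return c+d*((z-c[2])/d[:,2])[:,None]
def cloud(i,d):
    R,t=cam(i);h,w=d.shape
    uv=np.stack(np.meshgrid(np.arange(w),np.arange(h)),-1).reshape(-1,2)
    P=(rays(i,uv)*d.reshape(-1,1)-t)@R
    P[d.ravel()<=0]=np.nan
    return P.reshape(h,w,3)
def hsv(im):return cv2.cvtColor(im,cv2.COLOR_BGR2HSV)
E
python3 - <<'E'
from station import cams
from h import *
for n in('scene','side'):
    f=np.load(f'pics/{n}0.npz');im,d=f['im'],f['d'];i=cams.camera_info(n);P=cloud(i,d);H=hsv(im)
    h,s,v=[H[...,k].astype(int) for k in range(3)];Z=P[...,2]
    print(n)
    # tops of box-like things near z=.07 (workspace)
    m=((Z>.06)&(Z<.08)).astype(np.uint8)
    k,L,S,C=cv2.connectedComponentsWithStats(m)
    for j in range(1,k):
        if S[j,4]>250:
            q=P[L==j];rc=cv2.minAreaRect(q[:,:2].astype(np.float32)*1000)
            print(' top',S[j,4],C[j].round(),im[L==j].mean(0).round(),np.round(q[:,2].mean(),3),[np.round(a,1) for a in rc])
    m=((h>50)&(h<80)&(s>120)&(v>60)&(Z>.075)&(Z<.11)).astype(np.uint8)
    k,L,S,C=cv2.connectedComponentsWithStats(m)
    for j in range(1,k):
        if S[j,4]>40:print(' btn',S[j],C[j],np.nanmedian(P[L==j],0))
    # yellow mark
    m=((h>15)&(h<35)&(s>80)&(abs(Z)<.012)).astype(np.uint8)
    m=cv2.dilate(m,np.ones((3,3)))
    k,L,S,C=cv2.connectedComponentsWithStats(m)
    for j in range(1,k):
        if S[j,4]>60:
            uv=np.argwhere(L==j)[:,::-1];q=plane(i,uv,0)
            print(' yel',S[j],[np.round(a,1) for a in cv2.minAreaRect(q[:,:2].astype(np.float32)*1000)])
    # fence: z .02-.035
    m=((Z>.015)&(Z<.04)).astype(np.uint8)
    k,L,S,C=cv2.connectedComponentsWithStats(m)
    for j in range(1,k):
        if S[j,4]>120:
            q=P[L==j];print(' low',S[j],q[:,:2].min(0),q[:,:2].max(0))
E
```

```text
scene
 top 1217 [442.  96.] [ 54.  71. 108.] 0.072 [array([416.2, 651. ]), array([144.7, 267.7]), np.float64(89.7)]
 top 1350 [508. 168.] [ 77. 107. 121.] 0.071 [array([750.3, 634.3]), array([274.9, 143.1]), np.float64(1.9)]
 top 1223 [235. 168.] [131.  85. 126.] 0.07 [array([336.1, -75.1]), array([123.6, 100.9]), np.float64(11.1)]
 top 443 [491. 189.] [ 73. 104. 115.] 0.07 [array([755.5, 542.8]), array([283.1,  49.2]), np.float64(8.8)]
 top 1648 [367. 207.] [171. 191. 191.] 0.074 [array([646.3, 187.4]), array([130.9, 172.1]), np.float64(82.2)]
 top 1530 [268. 225.] [ 78.  96. 185.] 0.07 [array([546.8, -80. ]), array([120.2, 104.2]), np.float64(66.3)]
 top 1681 [103. 273.] [131. 111.  91.] 0.07 [array([ 465.4, -520.7]), array([120.8, 102.6]), np.float64(80.2)]
 top 2826 [141. 400.] [149. 164. 172.] 0.062 [array([ 776.9, -555.2]), array([279.2, 119.4]), np.float64(64.0)]
 btn [357 194  11  10  91] [362.02197802 198.45054945] [0.61716518 0.17398794 0.09676569]
 yel [293 218  43  46 413] [array([632.2,  41.1]), array([135.6, 103. ]), np.float64(83.2)]
 low [445   0  25  20 186] [-0.0340
[... 3958 characters left out ...]
82 -0.20273997]
 low [264 215  49  24 302] [ 0.47271182 -0.11637413] [ 0.61392075 -0.00427217]
 low [319 241  51  26 310] [ 0.26230166 -0.14052017] [ 0.38200718 -0.01227859]
 low [171 247  53  33 293] [0.55394427 0.19650217] [0.72915021 0.2641375 ]
 low [260 287  26  13 173] [0.36223705 0.16631417] [0.41926111 0.21377515]
 low [412 303  69  43 803] [-0.08062362 -0.01100734] [0.07989566 0.08068096]
 low [125 316  28  19 186] [0.5463743  0.43842329] [0.58864075 0.49707748]
 low [264 344  25  14 167] [0.23695444 0.31457544] [0.28253456 0.3581455 ]
 low [182 356  30  23 199] [0.35079266 0.43125238] [0.39656029 0.48857215]
 low [257 359  39  20 253] [0.21171523 0.32464456] [0.28233294 0.38604506]
```

```bash
python3 - <<'E'
from station import cams
from h import *
for n in('scene','side'):
    f=np.load(f'pics/{n}0.npz');im,d=f['im'],f['d'];i=cams.camera_info(n);P=cloud(i,d);Z=P[...,2];H=hsv(im)
    a=np.radians(-7.5);R=np.array([[np.cos(a),-np.sin(a)],[np.sin(a),np.cos(a)]]);o=np.array([.62,.04])
    # fence top by ray to z=.03 using bright low-saturation pixels near z=.03
    m=(Z>.022)&(Z<.036)
    uv=np.argwhere(m)[:,::-1];q=(plane(i,uv,.03)[:,:2]-o)@R
    for nm,sel,ax in(('back',(q[:,0]>.02)&(q[:,0]<.09)&(q[:,1]>-.33)&(q[:,1]<.05),0),('side',(q[:,1]>.04)&(q[:,1]<.09)&(q[:,0]>-.09)&(q[:,0]<.05),1)):
        g=q[sel]
        if len(g)<20: print(n,nm,len(g));continue
        l=cv2.fitLine(g.astype(np.float32),cv2.DIST_HUBER,0,.01,.01).ravel()
        th=np.degrees(np.arctan2(l[1],l[0]));print(n,nm,len(g),'dir',th,'pt',l[2:],'pct',np.percentile(g[:,ax],[5,50,95]),'range',g[:,1-ax].min(),g[:,1-ax].max())
    # printer white top z=.075 & grey .087
    for lo,hi in((.071,.079),(.083,.091)):
        m=((Z>lo)&(Z<hi)).astype(np.uint8);q=(P[...,:2]-o)@R
        m&=((abs(q[...,0])<.15)&(q[...,1]>.05)&(q[...,1]<.25)).astype(np.uint8)
        g=q[m>0];print(n,lo,len(g),np.percentile(g,[1,99],axis=0).round(4).tolist(),[np.round(x,4) for x in cv2.minAreaRect(g.astype(np.float32))])
    h,s,v=[H[...,k].astype(int) for k in range(3)]
    m=((h>45)&(h<85)&(s>110)&(v>40)&(Z>.075)&(Z<.11)&(P[...,0]>.5)&(P[...,0]<.75))
    ys,xs=np.where(m);print('btn px',xs.min(),xs.max(),ys.min(),ys.max(),Z[m].min(),Z[m].max(),np.nanmean(P[m],0)); print((np.nanmean(P[m],0)[:2]-o)@R)
b=[np.array(cams.camera_info(n)['R']) for n in('scene','side')]
E
python3 - <<'E'
import cv2
a=cv2.imread('pics/scene0.png')[170:320,190:420]
cv2.imwrite('pics/crop0.png',cv2.resize(a,None,fx=3.4,fy=3.4,interpolation=cv2.INTER_CUBIC))
E
```

```text
scene back 534 dir -89.71647 pt [ 0.07982318 -0.14446518] pct [0.07493387 0.07979724 0.08466145] range -0.3263114485043278 0.04939230885652355
scene side 206 dir 0.5223952 pt [0.00376642 0.07238069] pct [0.06436426 0.07130805 0.08783526] range -0.06995642020853379 0.049964375133892874
scene 0.071 1429 [[-0.076, 0.0862], [0.0911, 0.2122]] [array([0.0068, 0.1495]), array([0.1299, 0.1721]), np.float64(89.7734)]
scene 0.083 844 [[-0.0435, 0.0898], [0.0866, 0.209]] [array([0.0204, 0.1498]), array([0.1247, 0.1352]), np.float64(89.7743)]
btn px 356 368 194 203 0.08289636590483185 0.10143523572278279 [0.61649534 0.17419271 0.09623816]
[-0.02099034  0.13258722]
side back 299 dir -89.34101 pt [ 0.07166478 -0.12177626] pct [0.06287388 0.07161778 0.0794888 ] range -0.32442952646223105 0.04924238301182883
side side 18
side 0.071 1109 [[-0.0819, 0.0883], [0.062, 0.2141]] [array([-0.0024,  0.1506]), array([0.1298, 0.1644]), np.float64(89.2132)]
side 0.083 533 [[-0.0486, 0.0936], [0.0832, 0.2106]] [array([0.017 , 0.1524]), array([0.1362, 0.1192]), np.float64(0.6283)]
btn px 207 218 233 241 0.08519747624239785 0.10014882029715867 [0.60575268 0.18223364 0.09475643]
[-0.03269065  0.13915716]
```

View pics/crop0.png

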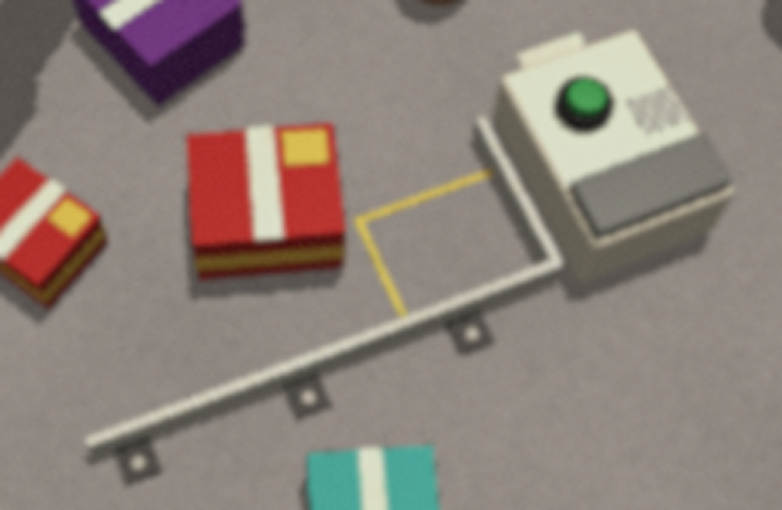

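The crop shows the station yaw at about -7° and its origin near (0.642, 0.043). The carton sits at about station (-81, -134) mm, -16° askew. I'll go behind it and push towards +x with both fingertips.

play_rows:
  commands: "0.407 0.872 0 0 0 -0.151;0.407 0.872 0 0 0 -0.151;0.407 0.872 0 0 0 -0.151;0.407 0.872 0 0 0 -0.151;0.407 0.872 0 0 0 -0.151;0.407 0.872 0 0 0 -0.151;0.407 0.872 0 0 0 -0.151;0.407 0.872 0 0 0 -0.151;0.407 0.872 0 0 0 -0.151;0.407 0.872 0 0 0 -0.151;0.407 0.872 0 0 0 -0.151;0.407 0.872 0 0 0 -0.151;0.407 0.872 0 0 0 -0.151;0.407 0.872 0 0 0 -0.151;0.407 0.872 0 0 0 -0.151;0.407 0.872 0 0 0 -0.151;0.407 0.872 0 0 0 -0.151;0.407 0.872 0 0 0 -0.151;0.407 0.872 0 0 0 -0.151;0.407 0.872 0 0 0 -0.151"
  grip: 60

```text
time_s: 2.1
tcp_pos: [0.4466, -0.0669, 0.1958]
ee_rot: [[-0.992, 0.124, -0.001], [0.124, 0.992, 0.0], [0.001, -0.0, -1.0]]
wrist_force: [0.4, -0.0, 0.2]
gripper_width: 0.691
gripper_force: 0.0
```

play_rows:
  commands: "0 0 0 0 0 0;0 0 0 0 0 0;0 0 0 0 0 0"

```text
time_s: 2.4
tcp_pos: [0.4461, -0.0685, 0.1958]
ee_rot: [[-0.992, 0.123, -0.001], [0.123, 0.992, -0.0], [0.001, -0.0, -1.0]]
wrist_force: [-0.7, 0.0, 0.5]
gripper_width: 0.694
gripper_force: 0.0
```

play_rows:
  commands: "0 0 -0.9 0 0 0;0 0 -1 0 0 0;0 0 -1 0 0 0;0 0 -1 0 0 0;0 0 -0.9 0 0 0;0 0 -0.6 0 0 0;0 0 -0.4 0 0 0;0 0 0 0 0 0;0 0 0 0 0 0"

```text
time_s: 3.3
tcp_pos: [0.4467, -0.0687, 0.0224]
ee_rot: [[-0.992, 0.124, 0.0], [0.124, 0.992, -0.0], [-0.0, -0.0, -1.0]]
wrist_force: [0.5, 0.2, 1.3]
gripper_width: 0.693
gripper_force: 0.0
```

```bash
python3 - <<'E'
from station import r,cams
import cv2
im,d=cams.capture('scene');cv2.imwrite('pics/s1.png',cv2.resize(im[130:330,160:440],None,fx=2.6,fy=2.6))
print(r.sense()['tcp_pos'],r.sense()['wrist_force'])
E
```

```text
[ 0.44710004 -0.06848593  0.02273691] [-0.59768497 -0.71925719  0.45521542]
```

View pics/s1.png

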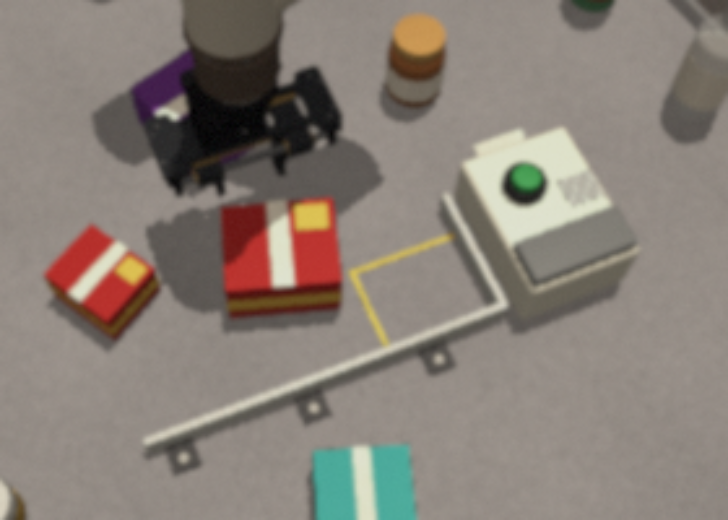

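The tool is behind the carton and parallel to the back fence, clear of the purple box. Now I'll push.

play_rows:
  commands: "0.2 -0.025 0 0 0 0;0.2 -0.025 0 0 0 0;0.2 -0.025 0 0 0 0;0.2 -0.025 0 0 0 0;0.2 -0.025 0 0 0 0;0.2 -0.025 0 0 0 0;0.2 -0.025 0 0 0 0;0.2 -0.025 0 0 0 0;0.2 -0.025 0 0 0 0;0.2 -0.025 0 0 0 0"

```text
time_s: 4.35
tcp_pos: [0.5071, -0.0757, 0.022]
ee_rot: [[-0.992, 0.123, -0.0], [0.123, 0.992, -0.0], [0.0, -0.0, -1.0]]
wrist_force: [-0.7, -1.7, -0.3]
gripper_width: 0.686
gripper_force: 0.5
```

play_rows:
  commands: "0.2 -0.025 0 0 0 0;0.2 -0.025 0 0 0 0;0.2 -0.025 0 0 0 0;0.2 -0.025 0 0 0 0;0.2 -0.025 0 0 0 0;0.15 -0.02 0 0 0 0;0.1 -0.012 0 0 0 0;0 0 0 0 0 0"

```text
time_s: 5.15
tcp_pos: [0.5449, -0.0803, 0.0221]
ee_rot: [[-0.992, 0.123, 0.001], [0.123, 0.992, 0.0], [-0.001, 0.0, -1.0]]
wrist_force: [-0.4, -0.3, -0.7]
gripper_width: 0.69
gripper_force: 0.1
```

```bash
cat > m.py <<'E'
from station import r,cams
from h import *
O=np.array([.6416,.0432]);A=np.radians(-7.1);R2=np.array([[np.cos(A),-np.sin(A)],[np.sin(A),np.cos(A)]])
def look(fn):
    s=r.sense();print('t',s['time_s'],'tcp st',((s['tcp_pos'][:2]-O)@R2).round(4),s['tcp_pos'][2],s['wrist_force'].round(1))
    for n in('scene','side'):
        im,d=cams.capture(n);i=cams.camera_info(n);P=cloud(i,d)
        if n=='scene':cv2.imwrite(fn,cv2.resize(im[130:330,160:440],None,fx=2.6,fy=2.6))
        q=(P[...,:2]-O)@R2
        m=(abs(P[...,2]-.07)<.008)&(q[...,0]>-.2)&(q[...,0]<.09)&(q[...,1]>-.25)&(q[...,1]<.07)
        k,L,S,C=cv2.connectedComponentsWithStats(m.astype(np.uint8))
        for j in range(1,k):
            if S[j,4]>250:print(n,S[j,4],im[L==j].mean(0).round(),[np.round(a,4) for a in cv2.minAreaRect(q[L==j].astype(np.float32))])
E
python3 -c "from m import *;look('pics/s2.png')"
```

```text
t 5.15 tcp st [-0.0807 -0.1345] 0.022077597171265853 [-0.4 -0.3 -0.7]
scene 1629 [ 60.  72. 148.] [array([-0.0194, -0.12  ]), array([0.1203, 0.1062]), np.float64(89.8928)]
side 300 [10. 28. 96.] [array([-0.0298, -0.0791]), array([0.0508, 0.1245]), np.float64(85.1655)]
```

View pics/s2.png

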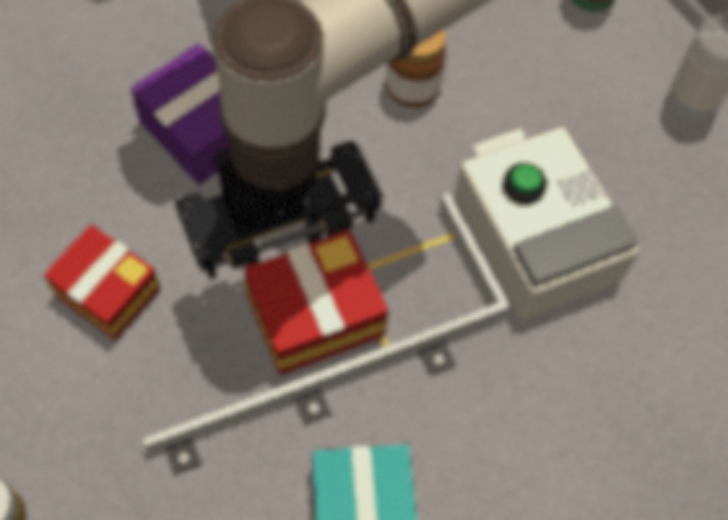

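The carton is aligned with the back fence, about 20 mm short of it.

play_rows:
  commands: "0.1 -0.012 0 0 0 0;0.1 -0.012 0 0 0 0;0.1 -0.012 0 0 0 0;0.1 -0.012 0 0 0 0;0.1 -0.012 0 0 0 0;0.05 -0.006 0 0 0 0;0 0 0 0 0 0"

```text
time_s: 5.95
tcp_pos: [0.5612, -0.0824, 0.022]
ee_rot: [[-0.992, 0.123, 0.001], [0.123, 0.992, -0.0], [-0.001, 0.0, -1.0]]
wrist_force: [-1.8, -0.3, 1.6]
gripper_width: 0.692
gripper_force: 0.8
```

play_rows:
  commands: "0.03 -0.004 0 0 0 0;0.03 -0.004 0 0 0 0;0 0 0 0 0 0"

```text
time_s: 6.25
tcp_pos: [0.5628, -0.0825, 0.022]
ee_rot: [[-0.992, 0.123, 0.001], [0.123, 0.992, 0.0], [-0.001, 0.0, -1.0]]
wrist_force: [-1.0, -0.5, 0.5]
gripper_width: 0.695
gripper_force: 0.8
```

play_rows:
  commands: "0.03 -0.004 0 0 0 0;0.03 -0.004 0 0 0 0;0 0 0 0 0 0"

```text
time_s: 6.55
tcp_pos: [0.5644, -0.0828, 0.022]
ee_rot: [[-0.992, 0.123, 0.0], [0.123, 0.992, -0.0], [-0.0, -0.0, -1.0]]
wrist_force: [-1.3, -0.5, 1.3]
gripper_width: 0.686
gripper_force: 0.8
```

play_rows:
  commands: "0.03 -0.004 0 0 0 0;0.03 -0.004 0 0 0 0;0 0 0 0 0 0"

```text
time_s: 6.85
tcp_pos: [0.5644, -0.083, 0.022]
ee_rot: [[-0.992, 0.123, -0.003], [0.123, 0.992, -0.0], [0.003, -0.001, -1.0]]
wrist_force: [-6.1, 0.7, 4.4]
gripper_width: 0.689
gripper_force: 2.9
```

play_rows:
  commands: "0.03 -0.004 0 0 0 0;0.03 -0.004 0 0 0 0;0 0 0 0 0 0"

```text
time_s: 7.15
tcp_pos: [0.5644, -0.0832, 0.022]
ee_rot: [[-0.992, 0.122, -0.007], [0.122, 0.992, -0.0], [0.007, -0.001, -1.0]]
wrist_force: [-9.0, 1.7, 7.8]
gripper_width: 0.689
gripper_force: 4.8
```

The tool stalled at station x = -61 mm, as expected, so the carton is flush on the back fence. I'll back off, lift and check the joints.

play_rows:
  commands: "-0.35 0.044 0 0 0 0;-0.4 0.05 0 0 0 0;-0.35 0.044 0 0 0 0;0 0 0.8 0 0 0;0 0 1 0 0 0;0 0 1 0 0 0;0 0 0.8 0 0 0;0 0 0 0 0 0"
  grip: 50

```text
time_s: 7.95
tcp_pos: [0.5381, -0.0789, 0.1343]
ee_rot: [[-0.992, 0.122, 0.011], [0.122, 0.993, 0.0], [-0.01, 0.002, -1.0]]
wrist_force: [-0.1, -0.1, 0.0]
gripper_width: 0.577
gripper_force: 0.0
```

```bash
python3 -c "
from m import *;look('pics/s3.png');print(r.sense()['joints'],r.sense()['tcp_pos'],r.sense()['ee_rot'].round(3).tolist())"
```

```text
t 7.95 tcp st [-0.0876 -0.134 ] 0.13426163096477 [-0.1 -0.1  0. ]
scene 1671 [ 67.  80. 163.] [array([ 0.0024, -0.1202]), array([0.1035, 0.1204]), np.float64(0.0178)]
side 718 [ 32.  46. 113.] [array([-0.0012, -0.1199]), array([0.1227, 0.1041]), np.float64(89.4862)]
[ 8.78640004e+00  1.71941200e+01 -1.69618064e+01 -2.05902769e-02
 -5.57117683e+01 -1.05850384e+02] [ 0.53510165 -0.07888947  0.13042692] [[-0.992, 0.123, 0.002], [0.123, 0.992, 0.001], [-0.002, 0.001, -1.0]]
```

play_rows:
  commands: "0.159 -0.226 0 0 0 0.748;0.159 -0.226 0 0 0 0.748;0.159 -0.226 0 0 0 0.748;0.159 -0.226 0 0 0 0.748;0.159 -0.226 0 0 0 0.748;0.159 -0.226 0 0 0 0.748;0.159 -0.226 0 0 0 0.748;0.159 -0.226 0 0 0 0.748;0.159 -0.226 0 0 0 0.748;0.159 -0.226 0 0 0 0.748;0.159 -0.226 0 0 0 0.748;0.159 -0.226 0 0 0 0.748;0.159 -0.226 0 0 0 0.748;0.159 -0.226 0 0 0 0.748;0 0 0 0 0 0;0 0 0 0 0 0"

```text
time_s: 9.65
tcp_pos: [0.6008, -0.1739, 0.1286]
ee_rot: [[-0.126, -0.992, -0.002], [-0.992, 0.126, 0.0], [-0.0, 0.002, -1.0]]
wrist_force: [0.4, -0.5, 0.6]
gripper_width: 0.575
gripper_force: 0.0
```

```bash
python3 -c "
from m import *;look('pics/s4.png');print(r.sense()['joints'],r.sense()['tcp_pos'],r.sense()['ee_rot'].round(3).tolist())"
```

```text
t 9.65 tcp st [-0.0136 -0.2205] 0.1285529181616119 [ 0.4 -0.5  0.6]
scene 1470 [ 58.  75. 139.] [array([ 0.0025, -0.1201]), array([0.1208, 0.1021]), np.float64(89.9657)]
side 712 [ 26.  44. 102.] [array([-0.001 , -0.1197]), array([0.1245, 0.1049]), np.float64(89.387)]
[-1.32348562e+00  2.50858422e+01 -4.76032673e+00 -1.23740241e-02
 -6.02280556e+01 -5.81238013e+00] [ 0.60105891 -0.17366664  0.12930487] [[-0.124, -0.992, -0.001], [-0.992, 0.124, 0.0], [-0.0, 0.001, -1.0]]
```

View pics/s4.png

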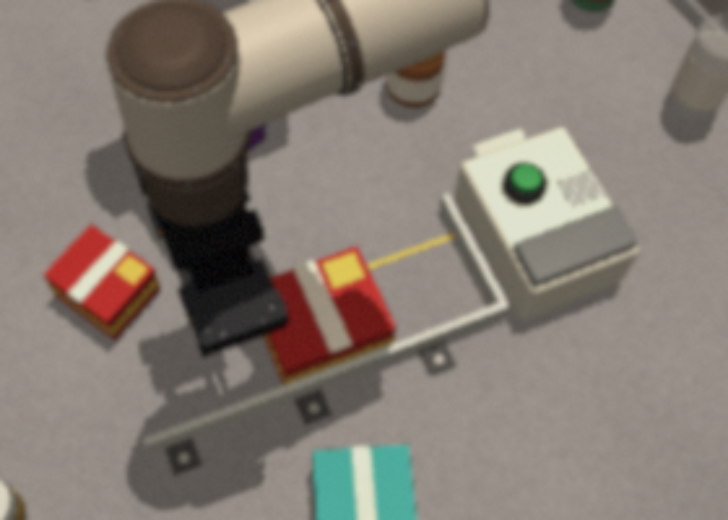

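The carton is flush on the back fence, and the tool is on its -y side with free space below. I'll descend and push +y along the fence.

play_rows:
  commands: "0.08 -0.01 -0.9 0 0 0;0.08 -0.01 -1 0 0 0;0 0 -0.9 0 0 0;0 0 -0.5 0 0 0;0 0 -0.27 0 0 0;0 0 0 0 0 0;0.025 0.2 0 0 0 0;0.025 0.2 0 0 0 0;0.025 0.2 0 0 0 0;0.025 0.2 0 0 0 0"

```text
time_s: 10.75
tcp_pos: [0.6099, -0.1499, 0.0238]
ee_rot: [[-0.123, -0.992, 0.001], [-0.992, 0.123, 0.0], [-0.0, -0.001, -1.0]]
wrist_force: [-0.4, 0.4, 0.4]
gripper_width: 0.574
gripper_force: 0.0
```

play_rows:
  commands: "0.025 0.2 0 0 0 0;0.025 0.2 0 0 0 0;0.025 0.2 0 0 0 0;0.025 0.2 0 0 0 0;0.025 0.2 0 0 0 0;0.025 0.2 0 0 0 0;0.025 0.2 0 0 0 0;0.025 0.2 0 0 0 0;0.025 0.2 0 0 0 0;0.025 0.2 0 0 0 0"

```text
time_s: 11.75
tcp_pos: [0.6163, -0.0911, 0.0234]
ee_rot: [[-0.123, -0.992, -0.001], [-0.992, 0.123, -0.001], [0.001, 0.001, -1.0]]
wrist_force: [-2.9, -5.3, 4.4]
gripper_width: 0.574
gripper_force: 2.7
```

play_rows:
  commands: "0.025 0.2 0 0 0 0;0.025 0.2 0 0 0 0;0.025 0.2 0 0 0 0;0.025 0.2 0 0 0 0;0.025 0.2 0 0 0 0;0.025 0.2 0 0 0 0;0.025 0.2 0 0 0 0;0.013 0.1 0 0 0 0;0.013 0.1 0 0 0 0;0 0 0 0 0 0"

```text
time_s: 12.75
tcp_pos: [0.6228, -0.042, 0.0227]
ee_rot: [[-0.123, -0.992, -0.0], [-0.992, 0.123, 0.0], [-0.0, 0.0, -1.0]]
wrist_force: [-2.1, -2.8, 2.4]
gripper_width: 0.574
gripper_force: 1.4
```

```bash
python3 -c "
from m import *;look('pics/s5.png')"
```

```text
t 12.75 tcp st [-0.0081 -0.0869] 0.022679182550402258 [-2.1 -2.8  2.4]
scene 843 [ 60.  77. 134.] [array([0.0022, 0.0085]), array([0.1026, 0.0753]), np.float64(0.0102)]
side 878 [24. 36. 89.] [array([-0.0019, -0.0238]), array([0.1066, 0.1431]), np.float64(1.3132)]
```

View pics/s5.png

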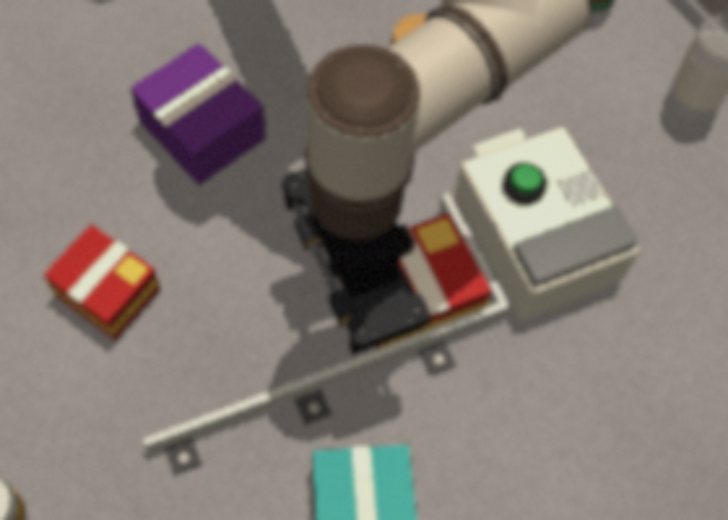

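It is still following the fence, with about 15 mm left.

play_rows:
  commands: "0.012 0.1 0 0 0 0;0.012 0.1 0 0 0 0;0.012 0.1 0 0 0 0;0.012 0.1 0 0 0 0;0.006 0.05 0 0 0 0;0 0 0 0 0 0"

```text
time_s: 13.45
tcp_pos: [0.625, -0.0285, 0.0229]
ee_rot: [[-0.123, -0.992, 0.001], [-0.992, 0.123, 0.001], [-0.001, -0.001, -1.0]]
wrist_force: [-0.1, -1.0, -0.8]
gripper_width: 0.572
gripper_force: 0.2
```

play_rows:
  commands: "0.004 0.033 0 0 0 0;0.004 0.033 0 0 0 0;0.004 0.033 0 0 0 0;0 0 0 0 0 0"

```text
time_s: 13.85
tcp_pos: [0.6254, -0.0279, 0.0236]
ee_rot: [[-0.122, -0.992, 0.001], [-0.992, 0.122, -0.002], [0.002, -0.001, -1.0]]
wrist_force: [-0.1, -6.1, 1.1]
gripper_width: 0.575
gripper_force: 3.6
```

play_rows:
  commands: "0.004 0.033 0 0 0 0;0.004 0.033 0 0 0 0;0 0 0 0 0 0"

```text
time_s: 14.15
tcp_pos: [0.6254, -0.0277, 0.024]
ee_rot: [[-0.122, -0.993, -0.0], [-0.993, 0.122, -0.004], [0.004, -0.0, -1.0]]
wrist_force: [0.2, -13.6, 1.5]
gripper_width: 0.572
gripper_force: 6.4
```

The carton is flush on the side fence. To settle it in the corner, I'll go behind it and press +x once more.

play_rows:
  commands: "-0.04 -0.3 0 0 0 0;-0.05 -0.4 0 0 0 0;-0.02 -0.2 0 0 0 0;0 0 0.8 0 0 0;0 0 1 0 0 0;0 0 1 0 0 0;0 0 0.8 0 0 0;0 0 0 0 0 0"

```text
time_s: 14.95
tcp_pos: [0.6248, -0.0509, 0.1355]
ee_rot: [[-0.122, -0.992, 0.009], [-0.993, 0.122, 0.001], [-0.002, -0.009, -1.0]]
wrist_force: [-0.4, 1.1, 0.5]
gripper_width: 0.575
gripper_force: 0.0
```

play_rows:
  commands: "-0.183 0.208 0 0 0 -0.748;-0.183 0.208 0 0 0 -0.748;-0.183 0.208 0 0 0 -0.748;-0.183 0.208 0 0 0 -0.748;-0.183 0.208 0 0 0 -0.748;-0.183 0.208 0 0 0 -0.748;-0.183 0.208 0 0 0 -0.748;-0.183 0.208 0 0 0 -0.748;-0.183 0.208 0 0 0 -0.748;-0.183 0.208 0 0 0 -0.748;-0.183 0.208 0 0 0 -0.748;-0.183 0.208 0 0 0 -0.748;-0.183 0.208 0 0 0 -0.748;-0.183 0.208 0 0 0 -0.748;0 0 0 0 0 0;0 0 0 0 0 0"

```text
time_s: 16.55
tcp_pos: [0.5449, 0.0362, 0.1305]
ee_rot: [[-0.993, 0.12, -0.0], [0.12, 0.993, 0.0], [0.0, -0.0, -1.0]]
wrist_force: [0.6, -0.4, -0.1]
gripper_width: 0.574
gripper_force: 0.0
```

```bash
python3 -c "
from m import *;look('pics/s6.png');print(r.sense()['ee_rot'].round(3).tolist())"
```

```text
t 16.55 tcp st [-0.0951 -0.0189] 0.13050966960604132 [ 0.6 -0.4 -0.1]
scene 1575 [ 74.  90. 177.] [array([ 0.0018, -0.0003]), array([0.1029, 0.1209]), np.float64(0.892)]
side 829 [ 34.  52. 124.] [array([-0.0013,  0.0006]), array([0.1037, 0.1234]), np.float64(0.2792)]
[[-0.993, 0.122, -0.0], [0.122, 0.993, 0.0], [0.0, -0.0, -1.0]]
```

View pics/s6.png

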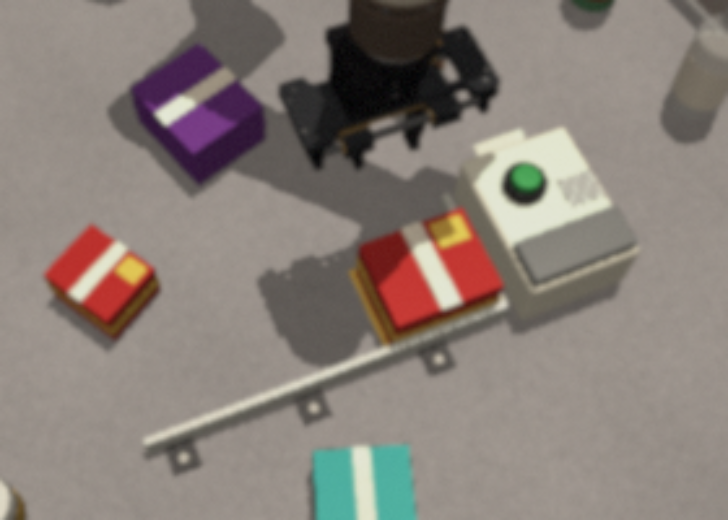

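The carton sits in the corner at about (0, 0) with yaw under 1°. I'll give it a final gentle +x press.

play_rows:
  commands: "0 0 -0.9 0 0 0;0 0 -1 0 0 0;0 0 -0.9 0 0 0;0 0 -0.5 0 0 0;0 0 -0.25 0 0 0;0 0 0 0 0 0;0.2 -0.025 0 0 0 0;0.3 -0.037 0 0 0 0;0.3 -0.037 0 0 0 0;0.15 -0.019 0 0 0 0;0.05 -0.006 0 0 0 0;0 0 0 0 0 0"

```text
time_s: 17.85
tcp_pos: [0.5751, 0.0324, 0.0244]
ee_rot: [[-0.992, 0.123, -0.0], [0.123, 0.992, 0.0], [0.0, 0.0, -1.0]]
wrist_force: [0.3, 0.9, 0.2]
gripper_width: 0.571
gripper_force: 0.0
```

play_rows:
  commands: "0.033 -0.004 0 0 0 0;0.033 -0.004 0 0 0 0;0.033 -0.004 0 0 0 0;0 0 0 0 0 0"

```text
time_s: 18.25
tcp_pos: [0.578, 0.0322, 0.0245]
ee_rot: [[-0.992, 0.123, 0.0], [0.123, 0.992, 0.0], [-0.0, 0.0, -1.0]]
wrist_force: [0.2, -0.6, 0.4]
gripper_width: 0.572
gripper_force: 0.0
```

play_rows:
  commands: "0.033 -0.004 0 0 0 0;0.033 -0.004 0 0 0 0;0 0 0 0 0 0"

```text
time_s: 18.55
tcp_pos: [0.5782, 0.0318, 0.0244]
ee_rot: [[-0.992, 0.123, -0.004], [0.123, 0.992, -0.0], [0.004, -0.001, -1.0]]
wrist_force: [-4.1, 1.8, 3.6]
gripper_width: 0.573
gripper_force: 2.5
```

play_rows:
  commands: "0.033 -0.004 0 0 0 0;0.033 -0.004 0 0 0 0;0 0 0 0 0 0"

```text
time_s: 18.85
tcp_pos: [0.5781, 0.0317, 0.0243]
ee_rot: [[-0.992, 0.122, -0.008], [0.122, 0.992, -0.001], [0.007, -0.002, -1.0]]
wrist_force: [-10.3, 3.7, 7.0]
gripper_width: 0.572
gripper_force: 5.0
```

play_rows:
  commands: "-0.3 0.037 0 0 0 0;-0.4 0.05 0 0 0 0;-0.3 0.037 0 0 0 0;0 0 0.8 0 0 0;0 0 1 0 0 0;0 0 1 0 0 0;0 0 1 0 0 0;0 0 0.7 0 0 0;0 0 0 0 0 0;0 0 0 0 0 0"
  grip: 0

```text
time_s: 19.85
tcp_pos: [0.5517, 0.0354, 0.1593]
ee_rot: [[-0.992, 0.123, 0.001], [0.123, 0.992, 0.001], [-0.0, 0.001, -1.0]]
wrist_force: [-0.9, -1.3, -0.2]
gripper_width: 0.008
gripper_force: 0.0
```

```bash
python3 - <<'E'
from m import *
look('pics/s7.png');print(r.sense()['tcp_pos'],r.sense()['gripper_width'])
C=[];D=[]
for n in('scene','side','wrist'):
    i=cams.camera_info(n);im,d=cams.capture(n);cv2.imwrite(f'pics/b_{n}.png',im);H=hsv(im);P=cloud(i,d)
    h,s,v=[H[...,k].astype(int) for k in range(3)]
    q=(P[...,:2]-O)@R2
    m=(h>45)&(h<85)&(s>90)&(v>50)&(q[...,1]>.08)&(q[...,1]<.2)&(abs(q[...,0]+.05)<.06)
    if m.sum()<20:print(n,'none');continue
    vv=v[m];m2=m&(v>.75*np.percentile(vv,95))
    ys,xs=np.where(m2);(cx,cy),ax,an=cv2.minAreaRect(np.c_[xs,ys].astype(np.float32))
    p=plane(i,[[cx,cy]],.098)[0];print(n,m.sum(),m2.sum(),(cx,cy),ax,'z med',np.nanmedian(P[m2],0),'plane',p,'st',(p[:2]-O)@R2)
    R,t=cam(i);C.append(-R.T@t);w=(rays(i,[[cx,cy]])@R)[0];D.append(w/np.linalg.norm(w))
M=sum(np.eye(3)-np.outer(d,d) for d in D);b=sum((np.eye(3)-np.outer(d,d))@c for c,d in zip(C,D))
x=np.linalg.solve(M,b);print('tri',x,(x[:2]-O)@R2)
E
```

```text
t 19.85 tcp st [-0.0883 -0.0188] 0.1593115658459412 [-0.9 -1.3 -0.2]
scene 1574 [ 71.  86. 171.] [array([ 0.0025, -0.0001]), array([0.1034, 0.1213]), np.float64(0.8758)]
side 832 [ 33.  50. 120.] [array([-0.0014,  0.0006]), array([0.1041, 0.1212]), np.float64(0.4268)]
[0.55099368 0.03511815 0.15806221] 0.0018909242830155036
scene 107 69 (362.5, 197.5) (7.0, 9.0) z med [0.61500907 0.17654009 0.0973016 ] plane [0.61524409 0.17665295 0.098     ] st [-0.04264879  0.129172  ]
side 78 54 (212.5, 235.0) (6.0, 9.0) z med [0.60647874 0.18084523 0.09745866] plane [0.60842214 0.18001026 0.098     ] st [-0.0498334   0.13166036]
wrist 1176 862 (452.5000305175781, 260.5) (29.698484420776367, 35.35533905029297) z med [0.61095888 0.17662698 0.09662124] plane [0.61012103 0.17613876 0.098     ] st [-0.04766902  0.12802853]
tri [0.61266933 0.17789233 0.09426334] [-0.045357    0.13008363]
```

The triangulated button is at about (0.612, 0.177, 0.097). I'll move above it with shut fingers.

play_rows:
  commands: "0.34 0.79 0 0 0 0;0.34 0.79 0 0 0 0;0.34 0.79 0 0 0 0;0.34 0.79 0 0 0 0;0.34 0.79 0 0 0 0;0.34 0.79 0 0 0 0;0 0 -0.6 0 0 0;0 0 -0.6 0 0 0;0 0 -0.2 0 0 0;0 0 0 0 0 0;0 0 0 0 0 0"

```text
time_s: 21.2
tcp_pos: [0.6136, 0.1775, 0.1179]
ee_rot: [[-0.992, 0.123, 0.001], [0.123, 0.992, -0.0], [-0.001, -0.0, -1.0]]
wrist_force: [0.3, 0.9, 1.5]
gripper_width: 0.003
gripper_force: 0.0
```

play_rows:
  commands: "0 0 -0.1 0 0 0;0 0 -0.1 0 0 0;0 0 -0.1 0 0 0;0 0 -0.1 0 0 0;0 0 0 0 0 0"

```text
time_s: 21.7
tcp_pos: [0.6128, 0.1774, 0.1049]
ee_rot: [[-0.992, 0.123, -0.001], [0.123, 0.992, -0.0], [0.001, -0.001, -1.0]]
wrist_force: [-1.1, -0.2, -0.5]
gripper_width: 0.005
gripper_force: 0.0
```

play_rows:
  commands: "0 0 -0.07 0 0 0;0 0 -0.07 0 0 0;0 0 0 0 0 0"

```text
time_s: 22.0
tcp_pos: [0.6129, 0.1774, 0.1008]
ee_rot: [[-0.992, 0.123, -0.001], [0.123, 0.992, -0.0], [0.001, -0.0, -1.0]]
wrist_force: [-0.4, -0.6, -1.0]
gripper_width: 0.003
gripper_force: 0.0
```

play_rows:
  commands: "0 0 -0.05 0 0 0;0 0 -0.05 0 0 0;0 0 0 0 0 0"

```text
time_s: 22.3
tcp_pos: [0.613, 0.1775, 0.0979]
ee_rot: [[-0.992, 0.123, -0.0], [0.123, 0.992, -0.0], [0.0, -0.0, -1.0]]
wrist_force: [-0.5, -1.0, -0.1]
gripper_width: 0.006
gripper_force: 0.0
```

play_rows:
  commands: "0 0 -0.05 0 0 0;0 0 -0.05 0 0 0;0 0 0 0 0 0"

```text
time_s: 22.6
tcp_pos: [0.6129, 0.1775, 0.0949]
ee_rot: [[-0.992, 0.123, -0.001], [0.123, 0.992, -0.0], [0.0, -0.0, -1.0]]
wrist_force: [-0.3, 0.1, 0.0]
gripper_width: 0.004
gripper_force: 0.0
```

play_rows:
  commands: "0 0 -0.04 0 0 0;0 0 -0.04 0 0 0;0 0 0 0 0 0"

```text
time_s: 22.9
tcp_pos: [0.613, 0.1775, 0.0926]
ee_rot: [[-0.992, 0.123, -0.0], [0.123, 0.992, -0.0], [0.0, -0.0, -1.0]]
wrist_force: [0.4, 0.0, 0.1]
gripper_width: 0.001
gripper_force: 0.0
```

play_rows:
  commands: "0 0 -0.04 0 0 0;0 0 -0.04 0 0 0;0 0 0 0 0 0"

```text
time_s: 23.2
tcp_pos: [0.613, 0.1775, 0.0902]
ee_rot: [[-0.992, 0.123, -0.0], [0.123, 0.992, -0.0], [0.0, -0.0, -1.0]]
wrist_force: [-0.4, 0.9, -0.0]
gripper_width: 0.008
gripper_force: 0.0
```

play_rows:
  commands: "0 0 -0.03 0 0 0;0 0 -0.03 0 0 0;0 0 0 0 0 0"

```text
time_s: 23.5
tcp_pos: [0.613, 0.1775, 0.0885]
ee_rot: [[-0.992, 0.123, -0.0], [0.123, 0.992, -0.0], [0.0, -0.0, -1.0]]
wrist_force: [-1.4, -0.0, 0.8]
gripper_width: 0.005
gripper_force: 0.0
```

```bash
python3 - <<'E'
from m import *
a,_=cams.capture('side');b,_=cams.capture('scene');w,_=cams.capture('wrist')
f=lambda x,s:cv2.resize(x,s,interpolation=cv2.INTER_CUBIC)
cv2.imwrite('pics/c1.png',np.hstack([f(a[205:275,170:240+0],(400,400)),f(b[165:235,330:400],(400,400))]))
h=hsv(b);print(r.sense()['tcp_pos'],r.sense()['wrist_force'])
E
```

```text
[0.61312281 0.17755556 0.08865189] [ 0.38114584  0.20197698 -0.10464101]
```

View pics/c1.png

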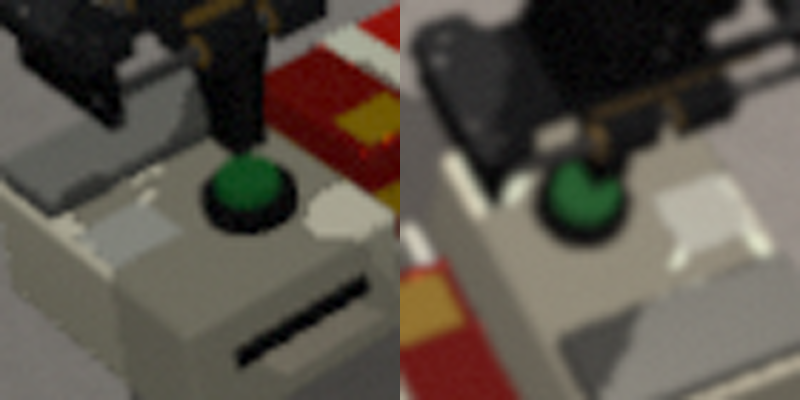

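```bash
python3 - <<'E'
from m import *
def tri(a,b):
    M=np.zeros((3,3));v=np.zeros(3)
    for n,p in(('side',a),('scene',b)):
        i=cams.camera_info(n);R,t=cam(i);c=-R.T@t;w=(rays(i,[p])@R)[0];w/=np.linalg.norm(w);Q=np.eye(3)-np.outer(w,w);M+=Q;v+=Q@c
    return np.linalg.solve(M,v).round(4)
print('tip',tri((212,230.9),(365,195.1)),'btn',tri((213.4,236.9),(362.4,199.1)))
i=cams.camera_info('scene');j=cams.camera_info('side')
for X in ([.613,.1775,.0886],[.612,.177,.097],[.612,.177,.091]):
    for c in(i,j):
        R,t=cam(c);p,_=cv2.projectPoints(np.float64([X]),cv2.Rodrigues(R)[0],t,np.array(c['mtx']),np.array([c['k1'],0,0,0.]));print(X,p.ravel().round(1))
im,d=cams.capture('wrist');c=cams.camera_info('wrist');P=cloud(c,d);H=hsv(im);h,s,v=[H[...,k].astype(int) for k in range(3)]
m=(h>45)&(h<85)&(s>90)&(v>25)&(abs(P[...,2]-.09)<.03);print(m.sum(),np.nanpercentile(P[m],[5,50,95],axis=0).round(4) if m.sum() else '')
for n in('scene','side'):
    im,d=cams.capture(n);c=cams.camera_info(n);P=cloud(c,d);H=hsv(im);h,s,v=[H[...,k].astype(int) for k in range(3)]
    q=(P[...,:2]-O)@R2
    m=(h>45)&(h<85)&(s>90)&(v>40)&(q[...,1]>.08)&(q[...,1]<.2)&(abs(q[...,0]+.05)<.06)
    print(n,m.sum(),np.nanpercentile(P[m],[5,50,95],axis=0).round(4).tolist())
im,d=cams.capture('wrist');cv2.imwrite('pics/w1.png',im)
E
```

```text
tip [0.6146 0.1791 0.1087] btn [0.6131 0.177  0.0871]
[0.613, 0.1775, 0.0886] [361.7 198.6]
[0.613, 0.1775, 0.0886] [212.3 236.6]
[0.612, 0.177, 0.097] [361.9 196.7]
[0.612, 0.177, 0.097] [212.4 234.3]
[0.612, 0.177, 0.091] [361.5 197.9]
[0.612, 0.177, 0.091] [212.6 236. ]
1539 [[0.5965 0.1638 0.0879]
 [0.6044 0.1779 0.0964]
 [0.6157 0.191  0.0978]]
scene 103 [[0.601, 0.162, 0.0872], [0.6191, 0.1706, 0.0965], [0.6284, 0.1868, 0.1193]]
side 83 [[0.5968, 0.1677, 0.0876], [0.6047, 0.1813, 0.0959], [0.6211, 0.1928, 0.0994]]
```

View pics/w1.png

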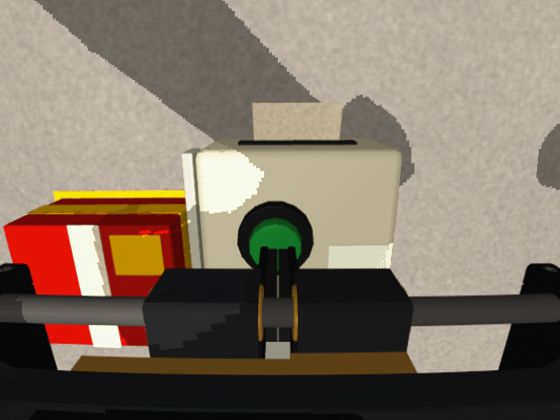

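The wrist view shows the shut tips over the button at (277,240), but with a gap still visible. The force agrees, so I'll keep going down in small steps until I feel contact.

play_rows:
  commands: "0 0 -0.04 0 0 0;0 0 -0.04 0 0 0;0 0 0 0 0 0"

```text
time_s: 24.15
tcp_pos: [0.6129, 0.1775, 0.0859]
ee_rot: [[-0.992, 0.123, -0.001], [0.123, 0.992, -0.0], [0.001, -0.0, -1.0]]
wrist_force: [-0.2, -0.5, -0.4]
gripper_width: 0.003
gripper_force: 0.0
```

play_rows:
  commands: "0 0 -0.04 0 0 0;0 0 -0.04 0 0 0;0 0 0 0 0 0"

```text
time_s: 24.45
tcp_pos: [0.613, 0.1775, 0.0836]
ee_rot: [[-0.992, 0.123, -0.0], [0.123, 0.992, -0.0], [0.0, -0.0, -1.0]]
wrist_force: [0.1, -0.5, 0.3]
gripper_width: 0.002
gripper_force: 0.0
```

play_rows:
  commands: "0 0 -0.04 0 0 0;0 0 -0.04 0 0 0;0 0 0 0 0 0"

```text
time_s: 24.75
tcp_pos: [0.613, 0.1775, 0.0812]
ee_rot: [[-0.992, 0.123, -0.0], [0.123, 0.992, -0.0], [0.0, -0.0, -1.0]]
wrist_force: [-0.9, -0.5, 0.2]
gripper_width: 0.002
gripper_force: 0.0
```

```bash
python3 - <<'E'
from m import *
print(r.sense()['tcp_pos'],r.sense()['wrist_force'])
im,d=cams.capture('wrist');c=cams.camera_info('wrist');P=cloud(c,d);H=hsv(im);h,s,v=[H[...,k].astype(int) for k in range(3)]
m=(h>45)&(h<85)&(s>90)&(v>25)&(abs(P[...,2]-.09)<.03);print(m.sum(),np.nanpercentile(P[m],[5,50,95],axis=0).round(4).tolist())
for y in range(236,275,3):print(y,[(P[y,x].round(3).tolist(),im[y,x].tolist()) for x in(267,286)])
R,t=cam(c);s=r.sense()['tcp_pos'];p,_=cv2.projectPoints(np.float64([s]),cv2.Rodrigues(R)[0],t,np.array(c['mtx']),np.array([c['k1'],0,0,0.]));print('tcp px',p.ravel(),'cam',-R.T@t)
a,_=cams.capture('side');b,_=cams.capture('scene')
f=lambda x,s:cv2.resize(x,s,interpolation=cv2.INTER_CUBIC)
cv2.imwrite('pics/c2.png',np.hstack([f(a[205:275,170:240],(400,400)),f(b[165:235,330:400],(400,400))]))
E
```

```text
[0.61299192 0.17749013 0.08118521] [-0.90513124 -0.53865182  0.21275659]
1473 [[0.5965, 0.1636, 0.0877], [0.6034, 0.178, 0.0964], [0.6159, 0.1912, 0.0982]]
236 [([0.6, 0.174, 0.097], [41, 122, 24]), ([0.601, 0.185, 0.097], [39, 119, 22])]
239 [([0.602, 0.174, 0.097], [39, 120, 22]), ([0.603, 0.185, 0.098], [39, 118, 23])]
242 [([0.604, 0.174, 0.097], [39, 119, 21]), ([0.605, 0.184, 0.097], [37, 118, 22])]
245 [([0.606, 0.174, 0.097], [39, 119, 22]), ([0.607, 0.184, 0.097], [39, 118, 22])]
248 [([0.601, 0.175, 0.11], [12, 20, 10]), ([0.609, 0.184, 0.097], [31, 91, 19])]
251 [([0.602, 0.175, 0.114], [10, 7, 9]), ([0.604, 0.184, 0.11], [13, 13, 14])]
254 [([0.601, 0.175, 0.118], [9, 9, 8]), ([0.604, 0.184, 0.114], [14, 14, 14])]
257 [([0.601, 0.175, 0.121], [7, 8, 8]), ([0.604, 0.184, 0.118], [12, 13, 14])]
260 [([0.601, 0.175, 0.125], [9, 9, 10]), ([0.604, 0.184, 0.121], [13, 13, 14])]
263 [([0.602, 0.175, 0.126], [10, 11, 10]), ([0.604, 0.184, 0.125], [13, 12, 14])]
266 [([0.603, 0.175, 0.127], [9, 8, 11]), ([0.604, 0.184, 0.128], [12, 13, 12])]
269 [([0.603, 0.175, 0.13], [10, 11, 11]), ([0.604, 0.184, 0.13], [12, 12, 13])]
272 [([0.603, 0.175, 0.133], [14, 14, 15]), ([0.604, 0.184, 0.133], [13, 13, 15])]
tcp px [275.80777879 244.91301838] cam [0.5296801  0.1889487  0.26971898]
```

View pics/c2.png

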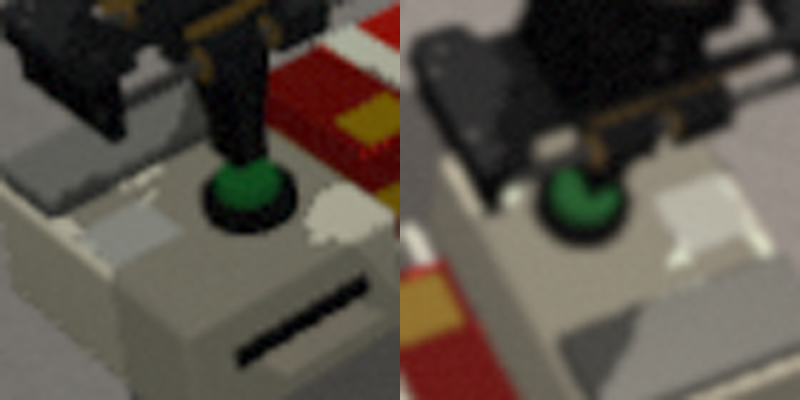

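The wrist depth puts the visible finger ends at about z 0.107 and the button at 0.097, so there's still a ~10 mm gap. Going on down with force checks.

play_rows:
  commands: "0 0 -0.05 0 0 0;0 0 -0.05 0 0 0;0 0 -0.05 0 0 0;0 0 0 0 0 0"

```text
time_s: 25.3
tcp_pos: [0.6129, 0.1774, 0.0766]
ee_rot: [[-0.992, 0.123, -0.001], [0.123, 0.992, -0.0], [0.001, -0.0, -1.0]]
wrist_force: [-0.0, 0.1, 0.4]
gripper_width: 0.004
gripper_force: 0.0
```

play_rows:
  commands: "0 0 -0.04 0 0 0;0 0 -0.04 0 0 0;0 0 0 0 0 0"

```text
time_s: 25.6
tcp_pos: [0.613, 0.1775, 0.0743]
ee_rot: [[-0.992, 0.123, -0.0], [0.123, 0.992, -0.0], [0.0, -0.0, -1.0]]
wrist_force: [0.4, 0.5, -0.8]
gripper_width: 0.005
gripper_force: 0.0
```

play_rows:
  commands: "0 0 -0.04 0 0 0;0 0 -0.04 0 0 0;0 0 0 0 0 0"

```text
time_s: 25.9
tcp_pos: [0.613, 0.1775, 0.0719]
ee_rot: [[-0.992, 0.123, -0.0], [0.123, 0.992, -0.0], [0.0, -0.0, -1.0]]
wrist_force: [-0.8, 0.7, 0.9]
gripper_width: 0.008
gripper_force: 0.0
```

play_rows:
  commands: "0 0 -0.04 0 0 0;0 0 -0.04 0 0 0;0 0 0 0 0 0"

```text
time_s: 26.2
tcp_pos: [0.6133, 0.1776, 0.07]
ee_rot: [[-0.992, 0.123, 0.0], [0.123, 0.992, 0.0], [-0.0, 0.0, -1.0]]
wrist_force: [-1.1, 0.2, 2.0]
gripper_width: 0.002
gripper_force: 0.9
```

play_rows:
  commands: "0 0 -0.03 0 0 0;0 0 -0.03 0 0 0;0 0 0 0 0 0"

```text
time_s: 26.5
tcp_pos: [0.6133, 0.1776, 0.0682]
ee_rot: [[-0.992, 0.123, 0.0], [0.123, 0.992, 0.0], [-0.0, 0.0, -1.0]]
wrist_force: [0.0, 0.7, 3.0]
gripper_width: 0.007
gripper_force: 1.5
```

```bash
cat > w.py <<'E'
from m import *
print(r.sense()['time_s'],r.sense()['tcp_pos'],r.sense()['wrist_force'])
im,d=cams.capture('wrist');c=cams.camera_info('wrist');P=cloud(c,d);H=hsv(im);h,s,v=[H[...,k].astype(int) for k in range(3)]
m=(h>45)&(h<85)&(s>90)&(v>25)&(abs(P[...,2]-.09)<.03);print(m.sum(),np.nanpercentile(P[m],[5,50,95],axis=0).round(4).tolist())
for y in range(230,260,2):print(y,[(P[y,x].round(3).tolist(),int(im[y,x,1])) for x in(267,286)])
E
python3 w.py
```

```text
26.5 [0.61327637 0.17760253 0.06816497] [0.00775248 0.65970212 3.00843423]
1255 [[0.5965, 0.1637, 0.0876], [0.6024, 0.1783, 0.0935], [0.6132, 0.1914, 0.1082]]
230 [([0.596, 0.175, 0.087], 20), ([0.596, 0.185, 0.088], 18)]
232 [([0.596, 0.175, 0.088], 70), ([0.598, 0.185, 0.087], 48)]
234 [([0.596, 0.175, 0.092], 80), ([0.598, 0.185, 0.089], 72)]
236 [([0.597, 0.175, 0.093], 88), ([0.598, 0.185, 0.092], 78)]
238 [([0.598, 0.175, 0.093], 128), ([0.599, 0.185, 0.093], 105)]
240 [([0.599, 0.175, 0.093], 126), ([0.6, 0.185, 0.093], 121)]
242 [([0.6, 0.175, 0.093], 122), ([0.601, 0.185, 0.095], 120)]
244 [([0.601, 0.175, 0.093], 122), ([0.602, 0.185, 0.093], 118)]
246 [([0.602, 0.175, 0.095], 86), ([0.603, 0.184, 0.094], 120)]
248 [([0.601, 0.175, 0.098], 19), ([0.604, 0.184, 0.094], 94)]
250 [([0.602, 0.175, 0.099], 6), ([0.604, 0.184, 0.097], 15)]
252 [([0.602, 0.175, 0.101], 7), ([0.604, 0.184, 0.099], 14)]
254 [([nan, nan, nan], 6), ([0.604, 0.184, 0.101], 16)]
256 [([0.602, 0.175, 0.107], 9), ([0.604, 0.184, 0.103], 13)]
258 [([0.602, 0.175, 0.109], 11), ([0.604, 0.184, 0.106], 15)]
```

The button is going down (0.097 to 0.093 m, 3 N). I'll press on to its bottom stop.

play_rows:
  commands: "0 0 -0.035 0 0 0;0 0 -0.035 0 0 0;0 0 0 0 0 0"

```text
time_s: 26.85
tcp_pos: [0.6133, 0.1776, 0.066]
ee_rot: [[-0.992, 0.123, 0.0], [0.123, 0.992, 0.0], [-0.0, 0.0, -1.0]]
wrist_force: [-0.8, 0.1, 3.9]
gripper_width: 0.006
gripper_force: 2.1
```

play_rows:
  commands: "0 0 -0.03 0 0 0;0 0 -0.03 0 0 0;0 0 0 0 0 0"

```text
time_s: 27.15
tcp_pos: [0.6133, 0.1776, 0.0649]
ee_rot: [[-0.992, 0.123, 0.001], [0.123, 0.992, -0.0], [-0.001, 0.0, -1.0]]
wrist_force: [-1.6, -0.5, 7.8]
gripper_width: 0.007
gripper_force: 3.7
```

play_rows:
  commands: "0 0 -0.03 0 0 0;0 0 -0.03 0 0 0;0 0 0 0 0 0;0 0 0 0 0 0"

```text
time_s: 27.55
tcp_pos: [0.6134, 0.1776, 0.0648]
ee_rot: [[-0.993, 0.122, 0.001], [0.122, 0.993, -0.0], [-0.001, 0.0, -1.0]]
wrist_force: [-5.5, -0.4, 13.7]
gripper_width: 0.005
gripper_force: 6.9
```

```bash
python3 w.py | head -8
```

```text
27.55 [0.61336905 0.1775997  0.06479646] [-5.46791191 -0.42171242 13.72986764]
1146 [[0.5969, 0.1637, 0.0872], [0.603, 0.1782, 0.0902], [0.6134, 0.1914, 0.107]]
230 [([0.595, 0.175, 0.086], 19), ([0.595, 0.185, 0.087], 20)]
232 [([0.596, 0.175, 0.086], 18), ([0.597, 0.185, 0.087], 17)]
234 [([0.596, 0.175, 0.088], 71), ([0.598, 0.185, 0.086], 40)]
236 [([0.597, 0.175, 0.09], 89), ([0.599, 0.185, 0.088], 78)]
238 [([0.598, 0.175, 0.09], 127), ([0.599, 0.185, 0.09], 113)]
240 [([0.598, 0.175, 0.091], 125), ([0.6, 0.185, 0.09], 120)]
```

It has bottomed out: the tool stalled at 13.7 N and the top is about 6 mm lower. Release and retreat.

play_rows:
  commands: "0 0 0.2 0 0 0;0 0 0.4 0 0 0;0 0 0.8 0 0 0;0 0 1 0 0 0;0 0 1 0 0 0;0 0 1 0 0 0;-0.6 -0.6 0.5 0 0 0;-0.8 -0.8 0 0 0 0;-0.8 -0.8 0 0 0 0;-0.8 -0.8 0 0 0 0;-0.6 -0.8 0 0 0 0;0 0 0 0 0 0;0 0 0 0 0 0;0 0 0 0 0 0"

```text
time_s: 29.0
tcp_pos: [0.5056, 0.064, 0.2091]
ee_rot: [[-0.992, 0.123, 0.0], [0.123, 0.992, 0.0], [0.0, 0.0, -1.0]]
wrist_force: [-0.1, 0.6, 0.2]
gripper_width: 0.003
gripper_force: 0.0
```

```bash
python3 - <<'E'
from m import *
look('pics/s9.png')
for n in('scene','side'):
    i=cams.camera_info(n);im,d=cams.capture(n);H=hsv(im);P=cloud(i,d);h,s,v=[H[...,k].astype(int) for k in range(3)];q=(P[...,:2]-O)@R2
    m=(h>45)&(h<85)&(s>90)&(v>50)&(q[...,1]>.08)&(q[...,1]<.2)&(abs(q[...,0]+.05)<.06);print(n,m.sum(),np.nanmedian(P[m],0))
E
```

```text
t 29.0 tcp st [-0.1375  0.0039] 0.20910409205744182 [-0.1  0.6  0.2]
scene 1574 [ 81. 100. 191.] [array([ 0.0027, -0.    ]), array([0.122, 0.102]), np.float64(89.7462)]
side 832 [ 38.  59. 137.] [array([-0.0019, -0.0004]), array([0.1234, 0.1047]), np.float64(89.9378)]
scene 107 [0.61685662 0.17373287 0.09649651]
side 81 [0.60567963 0.18215358 0.09579744]
```

View pics/s9.png

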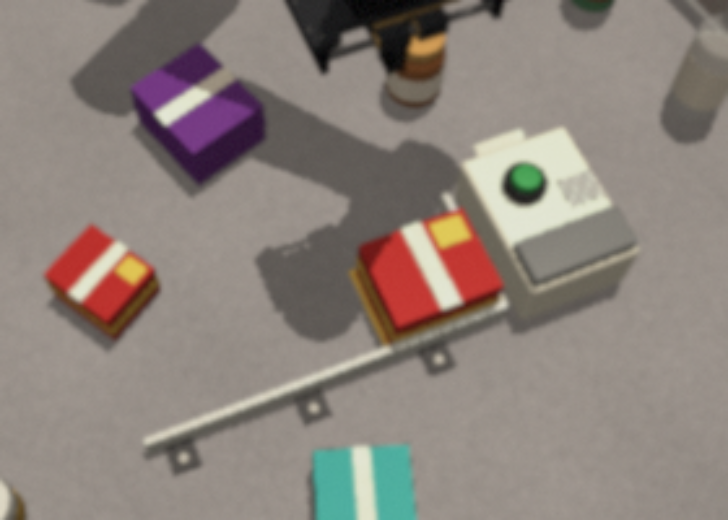

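The carton sits square in the corner at about (0, 0), the button is back up, and the other goods in the crop stand where they were. Handing in.

```bash
python3 -c "
from station import r
print(r.finish_job())"
```

```text
the job is handed in; nothing more can be done
None
```

I pushed the red carton into the station corner, flush against both fences, then pressed the green button to its stop and released it; the job was handed in after about 29 s of the 64 s allowed (no verdict was returned).

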